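# Cover the deburring bowl and key in the start sequence

### The arm

A 6-joint arm with a two-finger parallel gripper is mounted at the origin on the work surface. World frame = base frame: x ahead of the robot, y to its left, z up, the work surface at z = 0. Lengths are in m, angles in degrees, forces in N, time in s.
With the tool pointing down it reaches from about 0.35 to 0.875 m from the base axis. Payload 4.2 kg.
Tool frame: the origin (TCP) lies on the mounting face of the last link; the fingertips stand 182 mm ahead of it and the grasp point (between the pads) lies 164 mm ahead of it (r.tcp_to_grasp is the distance from the TCP to the grasp point, in m); z points along the fingers, y is the line along which they close (so a half turn about z gives the same grasp; the last joint's range is limited). The gripper opens to 87 mm and grips with 3 to 60 N. Pads are 19 mm wide; open, the fingers measure 117 mm over their backs; the gripper's body (75 mm by 190 mm) begins 51 mm behind the grasp point.
Start: joints at [-52.105, 22.042, 0.453, 0, -68.411, -14.817], TCP at [0.245, -0.575, 0.405] pointing down, gripper open.
Joint ranges: [-179.83, 179.83], [-69.29, 118.12], [-61.27, 80.66], [-181.25, 117.63], [-171.15, -9.14], [-177.46, 177.46]. Speed limits (degrees/s): [159.86, 159.86, 180, 180, 180, 180].

### API

Orientations are given as a 3x3 rotation matrix whose columns are the frame's x, y, z axes.
In Python, from station import sense, eyes, r gives the robot as it stands.
- The arm moves only by the tool jog_arm, never from a script. Its argument "increments" is a list of rows, each a list of 4 numbers: the shift along the tool's x, y, z normalised to -1 to 1, where 1 is 0.02 m, then the turn about the tool's z normalised to -1 to 1, where 1 is 0.08 rad. A call has 1 to 10 rows; each row shifts and turns the commanded pose from where the row before left it, along the tool's axes as they then stand; what a row does not reach is not made up. A row lasts 1/10 s, in which the tool goes at most 50 mm and 8.59 degrees, less where a joint would pass 70% of its speed; a pose out of reach is approached as far as the arm can. A call with a number of a shift or a turn outside -1 to 1 is refused whole. A call with a gripper value outside its range is refused whole. "grip" is the finger opening in mm, from 0 to 87, set as the call begins (left out, the last holds). The fingers move at their own pace and stop on an object; the grip force is fixed at half the most. Time passes only in rows, so rows that do not move let the fingers close. It gives the time, the measured TCP pose, the force, the opening and the grip force at its end, in the units of the state.
- sense(): the state, without advancing time (a new reading comes with each control period).
- eyes.capture(name): name is "side" or "top" or "wrist"; returns the picture (420x560x3 uint8, blue, green, red); there is no depth.
- eyes.get_calibration(name): a dict with "camera_matrix" (3x3 intrinsics, pixels), "R" (3x3) and "t" (3): a world point X has camera coordinates R X + t; the wrist camera has in their place "T_tool_cam" (4x4, takes a point from camera to tool coordinates, whose origin is the TCP and whose axes are the flange's). Camera axes: x right, y down, z forward; pixel columns grow to the right and rows downward; lengths in m; the calibration is good to about 2 mm. The wrist camera is an equidistant fisheye: a pixel r from the principal point sees the ray r / f radians off the axis. A picture is of the moment at which its call begins: read the wrist's pose just before it. get_calibration takes no time and is no camera call.
- r.finish_job(): hands the job in; it is judged then, once.
Trained networks look in the newest picture that a camera, given by its name, has taken for a name from the list of things; names that differ only in an ending like _2 or _b are one class to them, and where a whole thing is asked for, a point or a joint stands for the part that bears it (a point fixed in the world has none). Each returns a list of dicts, best first, with "conf" (0 to 1); they miss things now and then, are a little off and sometimes report something else, mostly with a low value. They report only what shows in the picture. A call takes as long as a camera call. They do not tell look-alikes from the thing itself.
- eyes.spot_in(camera, name): "centre" ([x, y, z] in m, in world coordinates, good to about 4 mm: the middle of the surface that is visible of it).
- eyes.outline_of(camera, name): "mask" (420x560 bool, what is visible of it).
The state is a dict: "time_s": time; "joints": joint angles; "joint_velocities": joint speeds; "effort": joint torques, N m; "tcp_pos": TCP position; "ee_rot": TCP orientation; "wrist_force": force on the tool from outside, world axes, zero at the start; "moment": the same for the moment, N m; "gripper_width": opening from 0.0 (shut) to 1.0 (fully open); "gripper_force": force on a finger pad.
Only numpy, scipy, OpenCV 4.12 (cv2) and the standard library are available. Lean on these libraries where they do the work, as an engineer would, in place of code of your own. Each camera call takes 0.05 s, during which the arm holds its last target. There are 200 camera calls.

### The job

Set the loose cover onto the mouth of the deburring bowl (lower it, do not drop it) so that it sits seated and level, and let go of it. Only then start the machine on its console: press the square key, then the cross key, then the square key again, then the triangular key, one at a time, each fully down and let back up before the next. Never press the round stop key, and leave the bottle, jar, tube stub and hammer where they are.

Things in the scene. Friction and masses are not known exactly. Their poses are not given: they have to be found in the camera images.
- cover: Loose round cover, 0.25 to 0.5 kg, lying on the bench, handle up, at any yaw: an aluminium disc 188 mm across and 6 mm thick, a black locating plug 140 mm across and 10 mm deep below it, a steel bar handle above. Origin: centre of the plug's underside (at bench height at the start); z is up. Disc underside 10 mm, disc top 16 mm above the origin.
- cover_handle (a point): Middle of the handle bar, on the cover's axis, 52 mm above its origin: the place to grip. Axes as the cover's: the bar runs along x, is 94 mm long, 14 mm wide (along y) and 14 mm high (45 to 59 mm above the cover's origin); between its end posts (at x = -41 and +41 mm, 12 mm thick) it is open below.
- cover_seat (a point): Centre of the underside of the cover's disc, 10 mm above the cover's origin. Seated, it coincides with tumbler_rim.
- tumbler_rim (a point): Centre of the deburring bowl's mouth at rim height, 150 mm above the bench. The machine is fixed: a green round base 190 mm across, 45 mm high, with a grey open bowl 170 mm across outside, straight near the rim, wall 7 mm; the mouth is at least 152 mm across, so the cover's plug has about 6 mm of play all round. Tube offcuts lie deep inside, clear of the plug.
- console: Fixed grey box, 170 mm (x) by 180 mm (y), 55 mm high. On its flat top are four white keys, centres at x, y = +-34 mm, each on a black plate 52 mm square, 6 mm high; which key is where varies. At y = +-83 mm guard rails of 10 mm bar run along x, 150 mm long, tops 95 mm above the bench. Origin: centre of its underside; x, y along its edges, z up.
- key_square (a joint): Square cap, 34 by 34 mm. Spring key: joint value in m, 0 = up, 0.006 = fully down (bottomed); it springs back when let go. It needs about 1.5 N to start moving and 5 N to bottom.
- key_square_top (a point): Centre of the upper face of the square key's cap; it moves down with the key. At rest it is 71 mm above the bench. The frame is turned as the console is.
- key_cross (a joint): Plus-shaped cap: two bars 42 by 14 mm crossing at right angles. Spring key: joint value in m, 0 = up, 0.006 = fully down (bottomed); it springs back when let go. It needs about 1.5 N to start moving and 5 N to bottom.
- key_cross_top (a point): Centre of the upper face of the cross key's cap; it moves down with the key. At rest it is 71 mm above the bench. The frame is turned as the console is.
- key_triangle (a joint): Triangular cap with sides of 43 mm, one corner towards the console's +x; its centre is the middle of the triangle. Spring key: joint value in m, 0 = up, 0.006 = fully down (bottomed); it springs back when let go. It needs about 1.5 N to start moving and 5 N to bottom.
- key_triangle_top (a point): Centre of the upper face of the triangular key's cap; it moves down with the key. At rest it is 71 mm above the bench. The frame is turned as the console is.
- key_round (a joint): Round cap, 36 mm across: the stop key, not to be pressed. Spring key: joint value in m, 0 = up, 0.006 = fully down (bottomed); it springs back when let go. It needs about 1.5 N to start moving and 5 N to bottom.
- key_round_top (a point): Centre of the upper face of the round key's cap; it moves down with the key. At rest it is 71 mm above the bench. The frame is turned as the console is.
- stand: Fixed upright steel tube, 32 mm across (40 mm at its brass top) on a round foot 70 mm across, 300 mm high in all: an obstacle. Origin: centre of its underside.
- bottle: Loose grey plastic bottle with a black cap, 66 mm across, 180 mm high, standing; bystander. Origin: centre of its underside.
- jar: Loose amber glass jar with a steel lid, 72 mm across, 95 mm high, standing; bystander. Origin: centre of its underside.
- stub: Loose solid steel tube stub, 44 mm across, 120 mm high, standing; bystander. Origin: centre of its underside.
- hammer: Loose hammer, 260 mm long, lying at the far side of the work, 26 mm high; bystander. Origin: under the middle of its length; handle towards its -x.
Mind the look-alikes: they are no part of the job. There is more than one size of the cover; the one meant has the size given above.

How it is judged:
By the outcome, as a careful person would: the job done as asked, in the order asked, and still so for the second after the job is handed in, with the robot touching nothing.
It also fails if it takes over 64 s, if anything falls off the work surface, if the arm or the gripper's body presses on something with over 40 N, if the wrist force passes 120 N, or if a joint passes its speed limit or range.

## Working session

There is one attempt and no reset: what is moved stays moved. The work goes in short steps, Python scripts to look and compute and a tool call to move; the robot and the scene stay as the last step left them, time stands still between calls to the robot, and variables do not carry over. Pictures are saved under pics/ and viewed, at most 10 in all, crops included, and the job is handed in when it is done.

Besides the shell and the picture viewer there is one more tool, called as name([rows], argument=value, ...), one row to a line, values as JSON. jog_arm: Moves the arm, as the interface text tells. Its arguments: {"type":"object","properties":{"increments":{"type":"array"},"grip":{"type":"number"}},"required":["increments"]}

```bash
ls; mkdir -p pics
python3 - <<'E'
from station import sense, eyes, r
import cv2,numpy as np
s=sense();print(s['time_s'],s['tcp_pos'],np.round(s['ee_rot'],3).tolist(),r.tcp_to_grasp)
for c in('top','side'):
    im=eyes.capture(c);cv2.imwrite(f'pics/{c}0.png',im)
    k=eyes.get_calibration(c);print(c,np.round(k['camera_matrix'],1).tolist(),np.round(k['R'],3).tolist(),np.round(k['t'],3).tolist())
    for n in('cover','cover_handle','tumbler_rim','console','key_square','key_cross','key_triangle','key_round','stand','bottle','jar','stub','hammer'):
        try: print(n,[(np.round(d['centre'],3).tolist(),round(d['conf'],2)) for d in eyes.spot_in(c,n)][:3])
        except Exception as e: print(n,e)
print(sense()['time_s'])
E
```

```text
pics
0.0 [ 0.24494905 -0.57477746  0.40363611] [[-0.92, -0.392, -0.001], [-0.392, 0.92, 0.002], [0.0, 0.002, -1.0]] 0.1635
top [[389.9, 0.0, 279.7], [0.0, 389.9, 207.1], [0.0, 0.0, 1.0]] [[0.001, -1.0, -0.006], [-0.978, -0.0, -0.21], [0.21, 0.006, -0.978]] [0.033, 0.61, 1.045]
cover [([0.711, 0.397, 0.02], 0.96), ([0.57, 0.03, 0.021], 0.55)]
cover_handle [([0.71, 0.396, 0.02], 0.85), ([0.566, 0.028, 0.016], 0.77), ([0.788, 0.031, 0.019], 0.68)]
tumbler_rim [([0.498, -0.335, 0.086], 0.89)]
console [([0.461, 0.323, 0.057], 0.8), ([0.501, 0.364, 0.074], 0.51)]
key_square [([0.434, 0.291, 0.074], 0.45)]
key_cross [([0.5, 0.364, 0.071], 0.62)]
key_triangle []
key_round [([0.501, 0.294, 0.067], 0.57)]
stand [([0.715, -0.178, 0.157], 0.9)]
bottle [([0.721, 0.187, 0.117], 0.71)]
jar [([0.381, -0.104, 0.096], 0.89)]
stub [([0.373, 0.112, 0.12], 0.81), ([0.499, -0.338, 0.09], 0.72)]
hammer [([0.434, 0.289, 0.072], 0.72), ([0.787, 0.032, 0.022], 0.7)]
side [[407.8, 0.0, 279.5], [0.0, 407.8, 194.7], [0.0, 0.0, 1.0]] [[-0.834, -0.552, 0.01], [-0.323, 0.473, -0.82], [0.447, -0.687, -0.573]] [0.474
[... 153 characters left out ...]
0.6), ([0.504, 0.297, 0.072], 0.47)]
tumbler_rim [([0.488, -0.294, 0.098], 0.62)]
console [([0.447, 0.355, 0.058], 0.66), ([0.489, -0.297, 0.095], 0.55)]
key_square [([0.433, 0.287, 0.071], 0.77), ([0.375, -0.086, 0.063], 0.63)]
key_cross [([0.425, 0.357, 0.073], 0.71), ([0.496, 0.357, 0.07], 0.54), ([0.449, 0.354, 0.054], 0.34)]
key_triangle [([0.431, 0.36, 0.073], 0.58)]
key_round [([0.503, 0.292, 0.071], 0.74)]
stand [([0.716, -0.17, 0.155], 0.97)]
bottle [([0.723, 0.206, 0.094], 0.83)]
jar [([0.376, -0.088, 0.065], 0.73), ([0.437, 0.293, 0.072], 0.25)]
stub [([0.362, 0.127, 0.079], 0.83)]
hammer [([0.778, -0.006, 0.02], 0.65), ([0.43, 0.359, 0.07], 0.6), ([0.436, 0.29, 0.071], 0.47)]
1.4
```

View pics/top0.png

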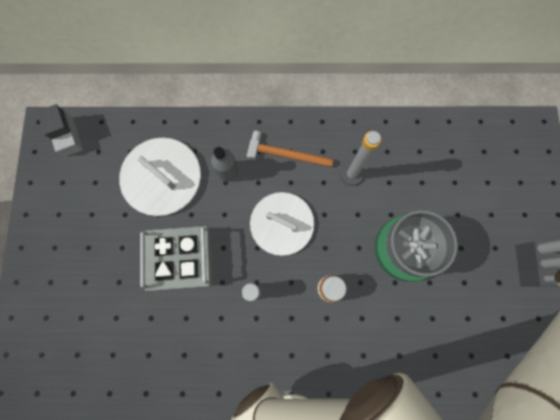

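View pics/side0.png

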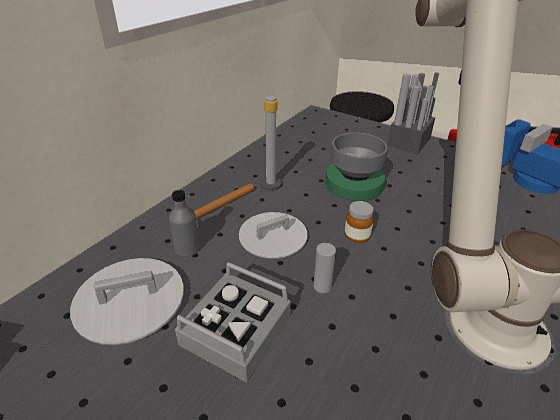

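The top view shows the 188 mm cover at px (282,223): 64 px wide there is about 189 mm. The disc at (160,176) is the 246 mm look-alike. The bowl is at (420,243). Keys: cross (163,246), round (187,244), triangle (163,269), square (188,269). The side view agrees.

```bash
cat > h.py <<'E'
from station import sense, eyes, r
import cv2,numpy as np
from scipy.optimize import least_squares
np.set_printoptions(precision=4,suppress=True)
def plane(c,uv,z,pose=None):
    k=eyes.get_calibration(c);K=np.array(k['camera_matrix']);uv=np.asarray(uv,float).reshape(-1,2)
    if c=='wrist':
        T=np.array(k['T_tool_cam']);p,Rt=pose
        d=(uv-K[:2,2])/[K[0,0],K[1,1]];th=np.linalg.norm(d,axis=1)+1e-9
        ray=np.c_[d/th[:,None]*np.sin(th)[:,None],np.cos(th)]
        R=Rt@T[:3,:3];o=p+Rt@T[:3,3];w=ray@R.T
    else:
        R=np.array(k['R']);o=-R.T@np.array(k['t']);w=np.c_[(uv-K[:2,2])/[K[0,0],K[1,1]],np.ones(len(uv))]@R
    return o+w*((z-o[2])/w[:,2])[:,None]
def circ(P):
    f=least_squares(lambda q:np.hypot(P[:,0]-q[0],P[:,1]-q[1])-q[2],[*P[:,:2].mean(0),.09],loss='soft_l1',f_scale=.001)
    return f.x,np.sqrt(np.median(f.fun**2))
def contour(m):
    return max(cv2.findContours(m.astype(np.uint8),cv2.RETR_EXTERNAL,cv2.CHAIN_APPROX_NONE)[0],key=len)[:,0]
def go(x,y,z,yaw_y=None):
    "world offset to tool units; yaw_y: wanted world angle of tool y (deg)"
    s=sense();R=np.array(s['ee_rot']);a=np.degrees(np.arctan2(R[1,1],R[0,1]))
    t=0
    if yaw_y is not None:
        d=(yaw_y-a+90)%180-90;t=-np.radians(d)/.08;c,q=np.cos(np.radians(d)),np.sin(np.radians(d))
        R=np.array([[c,-q,0],[q,c,0],[0,0,1]])@R
    e=np.array([x,y,z])-s['tcp_pos']
    print('t',s['time_s'],'tcp',s['tcp_pos'],'yaw_y',round(a,2),'turn units',round(t,3),'then shift units',R.T@e/.02)
E
python3 - <<'E'
from h import *
for c in('top','side'):
    eyes.capture(c)
    for n,z in(('cover',.014),('tumbler_rim',.15),('console',.055),('key_square',.071),('key_cross',.071),('key_triangle',.071)):
        for d in eyes.outline_of(c,n)[:3]:
            q=contour(d['mask']);P=plane(c,q,z);print(c,n,round(d['conf'],2),len(q),q.mean(0),*circ(P),P[:,:2].mean(0))
k=eyes.get_calibration('wrist');print(k['camera_matrix'],k['T_tool_cam'])
go(.57,.03,.4,156.6)
E
```

```text
top cover 0.97 221 [159.6199 176.8281] [0.7174 0.3988 0.1207] 0.0007940005815567919 [0.7162 0.3982]
top cover 0.89 179 [281.0335 224.0503] [0.5718 0.0288 0.093 ] 0.0007338128183516507 [0.5705 0.0295]
top tumbler_rim 0.65 219 [415.3927 246.3927] [ 0.4915 -0.314   0.0971] 0.006849202536103258 [ 0.4896 -0.3153]
top console 0.75 249 [176.1285 258.6305] [0.4666 0.325  0.1025] 0.009608808904178812 [0.4656 0.3228]
top console 0.18 43 [162.4186 246.093 ] [0.5    0.3644 0.018 ] 0.0022298452168043846 [0.4998 0.3634]
top key_square 0.61 41 [187.1463 268.8049] [0.4356 0.287  0.0177] 0.0010703024918708344 [0.4357 0.2866]
top key_square 0.24 247 [176.0972 258.3887] [0.4644 0.3209 0.1005] 0.008895494906220894 [0.465  0.3186]
top key_cross 0.6 44 [162.1136 245.6818] [0.4988 0.3589 0.019 ] 0.0017843533236570656 [0.4992 0.3594]
top key_triangle 0.6 29 [162.8966 270.5862] [0.4316 0.3522 0.0124] 0.0020068264596793187 [0.4308 0.3529]
top key_triangle 0.22 74 [330.9324 288.8919] [ 0.3825 -0.1057  0.035 ] 0.0006267036018030245 [ 0.3824 -0.1058]
side cover 0.93 281 [126.3843 300.8399] [0.7184 0.3959 0.1226]
[... 641 characters left out ...]
 0.0011673185415091158 [0.5332 0.087 ]
side key_cross 0.73 57 [210.386  315.2632] [0.4945 0.3633 0.0193] 0.0024131141700179867 [0.4944 0.3638]
side key_triangle 0.57 57 [238.4912 327.5789] [0.4293 0.3566 0.0186] 0.0032948703085590152 [0.4296 0.3556]
side key_triangle 0.28 119 [323.8655 266.8824] [0.3728 0.1119 0.0527] 0.02080842275009706 [0.3712 0.115 ]
[[325.1923   0.     281.5846]
 [  0.     325.1923 210.7582]
 [  0.       0.       1.    ]] [[ 0.0019 -0.9669 -0.2553  0.0678]
 [ 1.      0.0018  0.0006 -0.0006]
 [-0.0001 -0.2553  0.9669  0.021 ]
 [ 0.      0.      0.      1.    ]]
t 2.1 tcp [ 0.245  -0.5749  0.4047] yaw_y 113.08 turn units -9.494 then shift units [-34.2125  -2.8993   0.2353]
```

jog_arm([
  [0,0,0,-0.95],
  [0,0,0,-0.95],
  [0,0,0,-0.95],
  [0,0,0,-0.95],
  [0,0,0,-0.95],
  [0,0,0,-0.95],
  [0,0,0,-0.95],
  [0,0,0,-0.95],
  [0,0,0,-0.95],
  [0,0,0,-0.95],
])

```text
time_s: 3.1
tcp_pos: [0.245, -0.575, 0.4048]
ee_rot: [[-0.394, -0.919, -0.0], [-0.919, 0.394, -0.0], [0.0, 0.0, -1.0]]
wrist_force: [0.6, -0.3, 0.3]
gripper_width: 1.001
gripper_force: 0.0
```

jog_arm([
  [-1,-0.4,0,0],
  [-1,-0.4,0,0],
  [-1,-0.4,0,0],
  [-1,-0.4,0,0],
  [-1,-0.4,0,0],
  [-1,-0.4,0,0],
  [-1,-0.4,0,0],
  [-1,-0.4,0,0],
  [-1,-0.4,0,0],
  [-1,-0.4,0,0],
])

```text
time_s: 4.1
tcp_pos: [0.3984, -0.4224, 0.4049]
ee_rot: [[-0.397, -0.918, 0.0], [-0.918, 0.397, -0.0], [0.0, -0.0, -1.0]]
wrist_force: [-0.4, -0.4, 0.1]
gripper_width: 1.003
gripper_force: 0.0
```

jog_arm([
  [-1,-0.4,0,0],
  [-1,-0.4,0,0],
  [-1,-0.4,0,0],
  [-1,-0.4,0,0],
  [-1,-0.4,0,0],
  [0,0,0,0],
  [0,0,0,0],
])

```text
time_s: 4.8
tcp_pos: [0.4743, -0.347, 0.4047]
ee_rot: [[-0.396, -0.918, -0.0], [-0.918, 0.396, 0.0], [0.0, 0.0, -1.0]]
wrist_force: [-0.6, -0.7, -0.5]
gripper_width: 0.997
gripper_force: 0.0
```

Run:
```python
from h import *
s=sense();pose=(s['tcp_pos'],np.array(s['ee_rot']))
im=eyes.capture('wrist');cv2.imwrite('pics/w1.png',im);np.savez('w1.npz',p=pose[0],R=pose[1])
for d in eyes.outline_of('wrist','tumbler_rim')[:2]:
    q=contour(d['mask']);P=plane('wrist',q,.15,pose);print(d['conf'],len(q),q.mean(0),circ(P))
print([(d['centre'],d['conf']) for d in eyes.spot_in('wrist','tumbler_rim')])
go(.5713,.0287,.4,156.6)
```

```text
0.61 589 [258.1053 209.236 ] (array([ 0.4852, -0.3601,  0.0669]), np.float64(0.007662796493089319))
[]
t 4.95 tcp [ 0.4737 -0.3477  0.4048] yaw_y 156.57 turn units -0.006 then shift units [-19.2087   2.9937   0.2383]
```

View pics/w1.png

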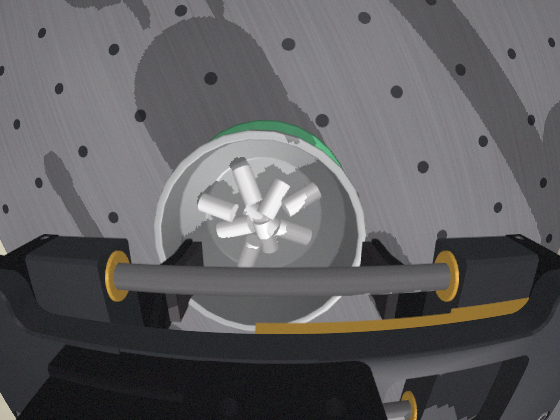

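The wrist view shows the bowl: the light rim ring runs through about (155,230), (240,137), (362,210) and (205,320). Next I fit the ring model (r 78–85 mm, z = 150 mm) to it.

```bash
cat >> h.py <<'E'
def proj(c,X,pose=None):
    k=eyes.get_calibration(c);K=np.array(k['camera_matrix'])
    if c=='wrist':
        T=np.array(k['T_tool_cam']);p,Rt=pose;v=((X-p)@Rt-T[:3,3])@T[:3,:3]
        th=np.arctan2(np.hypot(v[:,0],v[:,1]),v[:,2]);n=np.hypot(v[:,0],v[:,1])+1e-12
        return K[:2,2]+K[0,0]*(v[:,:2]/n[:,None])*th[:,None]
    v=X@np.array(k['R']).T+k['t'];return K[:2,2]+K[0,0]*v[:,:2]/v[:,2:]
E
python3 - <<'E'
from h import *
from scipy.optimize import minimize
d=np.load('w1.npz')
a=np.radians(np.arange(0,360,2))
def ring(c,im,pose,q,r,z=.15):
    uv=proj(c,np.c_[q[0]+r*np.cos(a),q[1]+r*np.sin(a),0*a+z],pose).astype(np.float32)
    return cv2.remap(im,uv[:,:1],uv[:,1:],1)[:,0],uv
for c,f in(('wrist','pics/w1.png'),('top','pics/top0.png')):
    im=cv2.GaussianBlur(cv2.imread(f,0),(0,0),.8).astype(np.float32);pose=(d['p'],d['R'])
    def cost(q):
        g,uv=ring(c,im,pose,q,.0815);o,_=ring(c,im,pose,q,.0905);i,_=ring(c,im,pose,q,.0735)
        w=(uv[:,1]<235)if c=='wrist' else uv[:,1]>0
        return -np.clip(2*g-o-i,-60,60)[w].mean()
    best=min((minimize(cost,[x,y],method='Nelder-Mead',options=dict(initial_simplex=[[x,y],[x+.004,y],[x,y+.004]])) for x in np.arange(.46,.53,.01) for y in np.arange(-.36,-.28,.01)),key=lambda m:m.fun)
    print(c,best.x,best.fun)
    if c=='wrist':
        pts=plane('wrist',[(155,230),(240,137),(362,210),(205,321)],.15,pose);print(pts,np.hypot(*(pts[:,:2]-best.x).T))
E
```

```text
Traceback (most recent call last):
  File "h.py", line 30, in proj
    k=eyes.get_calibration(c);K=np.array(k['camera_matrix'])
ValueError: time passes only in moves, steps and waits
```

jog_arm([
  [-1,0.15,0,0],
  [-1,0.15,0,0],
  [-1,0.15,0,0],
  [-1,0.15,0,0],
  [-1,0.15,0,0],
  [-1,0.15,0,0],
  [-1,0.15,0,0],
  [-1,0.15,0,0],
  [-1,0.15,0,0],
  [-1,0.15,0,0],
])

```text
time_s: 5.95
tcp_pos: [0.5258, -0.1517, 0.4049]
ee_rot: [[-0.398, -0.917, 0.0], [-0.917, 0.398, -0.0], [-0.0, -0.0, -1.0]]
wrist_force: [0.7, 0.3, -0.7]
gripper_width: 0.999
gripper_force: 0.0
```

jog_arm([
  [-1,0.15,0.5,0],
  [-1,0.15,0.5,0],
  [-1,0.15,0.5,0],
  [-1,0.15,0.5,0],
  [-1,0.15,0.5,0],
  [-1,0.15,0.5,0],
  [0,0.15,0.5,0],
  [0,0,0,0],
  [0,0,0,0],
])

```text
time_s: 6.85
tcp_pos: [0.5542, -0.0341, 0.3349]
ee_rot: [[-0.398, -0.918, -0.0], [-0.918, 0.398, -0.0], [0.0, 0.0, -1.0]]
wrist_force: [0.4, 0.0, -0.5]
gripper_width: 1.002
gripper_force: 0.0
```

Run:
```python
from h import *
s=sense();pose=(s['tcp_pos'],np.array(s['ee_rot']))
im=eyes.capture('wrist');cv2.imwrite('pics/w2.png',im);np.savez('w2.npz',p=pose[0],R=pose[1])
X=[[.5713,.0287,.059],[.5713,.0287,.016],[.5713+.047*.397,.0287+.047*.918,.059],[.5713-.047*.397,.0287-.047*.918,.059]]
print(proj('wrist',np.array(X),pose))
go(.5713,.0287,.4,156.6)
```

```text
[[293.6005 283.3852]
 [292.1433 263.5543]
 [292.7406 326.9161]
 [294.3986 232.8431]]
t 6.9 tcp [ 0.5543 -0.0341  0.3353] yaw_y 156.57 turn units -0.007 then shift units [-3.2197  0.4636 -3.2356]
```

View pics/w2.png

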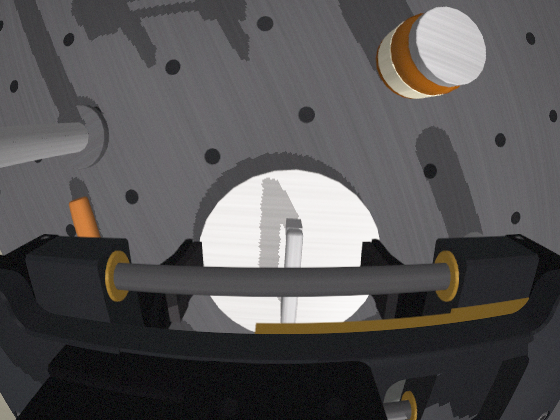

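The wrist view shows the cover disc with its upper edge at row 169. The bar runs from (294,228) to about (289,325), close to the prediction and about 2° off in yaw. I'll fit both circles from the same camera.

```bash
sed -i 's/^np.set_print/import functools\n_gc=eyes.get_calibration\n@functools.lru_cache(None)\ndef cal(c): return _gc(c)\nnp.set_print/; s/k=eyes.get_calibration(c)/k=cal(c)/' h.py
cat > fit.py <<'E'
from h import *
from scipy.optimize import minimize
a=np.radians(np.arange(0,360,2))
def edgefit(c,f,pose,q0,r,z,maxrow=999,half=.012,sign=1):
    "sub-pixel radial edge search (bright inside if sign=1) about circle q0,r; robust circle fit with given r"
    im=cv2.GaussianBlur(cv2.imread(f,0),(0,0),.8).astype(np.float32)
    q=np.array(q0,float)
    for it in range(4):
        rr=np.arange(r-half,r+half,.0005);A,RR=np.meshgrid(a,rr)
        X=np.c_[(q[0]+RR*np.cos(A)).ravel(),(q[1]+RR*np.sin(A)).ravel(),np.full(A.size,z)]
        uv=proj(c,X,pose).astype(np.float32)
        g=-sign*np.gradient(cv2.remap(im,uv[:,:1],uv[:,1:],1).reshape(A.shape),axis=0)
        k=g.argmax(0);uvk=uv.reshape(*A.shape,2)[k,range(len(a))]
        w=(g.max(0)>3)&(uvk[:,1]<maxrow)
        P=np.c_[q[0]+rr[k]*np.cos(a),q[1]+rr[k]*np.sin(a)][w]
        F=least_squares(lambda p:np.hypot(*(P-p).T)-r,q,loss='soft_l1',f_scale=.001);q=F.x
        half=max(half*.7,.006)
    G=circ(P)
    return q,np.median(abs(F.fun)),w.sum(),G
E
python3 - <<'E'
from fit import *
d=np.load('w1.npz');p1=(d['p'],d['R']);d=np.load('w2.npz');p2=(d['p'],d['R'])
print('guess',plane('wrist',[(155,230),(240,137),(362,210),(205,321)],.15,p1))
print('bowl w',edgefit('wrist','pics/w1.png',p1,[.495,-.325],.085,.15,232,half=.02))
print('bowl top',edgefit('top','pics/top0.png',None,[.495,-.325],.085,.15))
print('cover w',edgefit('wrist','pics/w2.png',p2,[.5713,.0287],.094,.016,235))
print('cover top',edgefit('top','pics/top0.png',None,[.5713,.0287],.094,.016))
print('cover side',edgefit('side','pics/side0.png',None,[.5713,.0287],.094,.016))
print('bar',plane('wrist',[(294.5,228.5),(289,322)],.059,p2))
E
```

```text
guess [[ 0.5719 -0.3791  0.15  ]
 [ 0.4787 -0.4159  0.15  ]
 [ 0.4166 -0.3304  0.15  ]
 [ 0.5733 -0.2889  0.15  ]]
bowl w (array([ 0.5004, -0.3371]), np.float64(0.00034298860414643667), np.int64(84), (array([ 0.4996, -0.3389,  0.0834]), np.float64(0.00019532460251549)))
bowl top (array([ 0.4994, -0.3374]), np.float64(0.0004078491765572845), np.int64(51), (array([ 0.4994, -0.3374,  0.085 ]), np.float64(0.00040548968982624667)))
cover w (array([0.5735, 0.028 ]), np.float64(4.014289586171116e-05), np.int64(71), (array([0.573 , 0.027 , 0.0931]), np.float64(0.00014997243667862203)))
cover top (array([0.5728, 0.028 ]), np.float64(0.0005060692445542567), np.int64(180), (array([0.5727, 0.028 , 0.0943]), np.float64(0.0005460860698198899)))
cover side (array([0.5707, 0.0307]), np.float64(0.0010348086619989746), np.int64(180), (array([0.5708, 0.0308, 0.0947]), np.float64(0.0010017170781175281)))
bar [[ 0.5511 -0.0179  0.059 ]
 [ 0.591   0.0652  0.059 ]]
```

```bash
python3 -c "
from h import *
go(.573,.028,.2155,154.35)"
```

```text
t 6.9 tcp [ 0.5543 -0.0341  0.3353] yaw_y 156.57 turn units 0.484 then shift units [-3.2032  0.5045  5.9894]
```

jog_arm([
  [0,0,0,0.48],
  [-0.8,0.13,0,0],
  [-0.8,0.13,0,0],
  [-0.8,0.13,0,0],
  [-0.8,0.115,0,0],
  [0,0,1,0],
  [0,0,1,0],
  [0,0,1,0],
  [0,0,0,0],
  [0,0,0,0],
])

```text
time_s: 7.9
tcp_pos: [0.5733, 0.0297, 0.2749]
ee_rot: [[-0.431, -0.903, -0.0], [-0.903, 0.431, -0.001], [0.001, -0.0, -1.0]]
wrist_force: [0.8, 0.3, -0.2]
gripper_width: 1.0
gripper_force: 0.0
```

```bash
python3 -c "
from h import *
go(.573,.028,.2155,154.35)"
```

```text
t 7.9 tcp [0.5733 0.0297 0.2749] yaw_y 154.5 turn units 0.032 then shift units [ 0.0825 -0.0213  2.9697]
```

jog_arm([
  [0.08,-0.02,0.7,0],
  [0,0,0.7,0],
  [0,0,0.7,0],
  [0,0,0.6,0],
  [0,0,0.27,0],
  [0,0,0,0],
  [0,0,0,0],
])

```text
time_s: 8.6
tcp_pos: [0.5729, 0.0274, 0.216]
ee_rot: [[-0.431, -0.902, 0.001], [-0.902, 0.431, 0.0], [-0.001, -0.001, -1.0]]
wrist_force: [0.4, 0.1, 0.6]
gripper_width: 1.002
gripper_force: 0.0
```

jog_arm([
  [0,0,0,0],
  [0,0,0,0],
  [0,0,0,0],
  [0,0,0,0],
  [0,0,0,0],
  [0,0,0,0],
  [0,0,0,0],
  [0,0,0,0],
  [0,0,0,0],
  [0,0,0,0],
], grip=0)

```text
time_s: 9.6
tcp_pos: [0.5725, 0.0273, 0.2153]
ee_rot: [[-0.432, -0.902, -0.0], [-0.902, 0.432, -0.0], [0.0, 0.0, -1.0]]
wrist_force: [-2.9, 1.1, 0.5]
gripper_width: 0.172
gripper_force: 0.9
```

jog_arm([
  [0,0,0,0],
  [0,0,0,0],
  [0,0,0,0],
  [0,0,-0.3,0],
  [0,0,-0.6,0],
  [0,0,-0.6,0],
  [0,0,-0.6,0],
  [0,0,0,0],
])

```text
time_s: 10.4
tcp_pos: [0.5733, 0.0274, 0.2601]
ee_rot: [[-0.431, -0.902, 0.005], [-0.902, 0.431, 0.001], [-0.004, -0.004, -1.0]]
wrist_force: [0.3, -0.4, -2.3]
gripper_width: 0.155
gripper_force: 29.9
```

jog_arm([
  [0,0,-0.6,0],
  [0,0,-0.8,0],
  [0,0,-0.8,0],
  [0,0,-0.8,0],
  [0,0,-0.8,0],
  [0,0,-0.8,0],
  [0,0,-0.8,0],
  [0,0,-0.8,0],
  [0,0,-0.8,0],
  [0,0,-0.4,0],
])

```text
time_s: 11.4
tcp_pos: [0.5725, 0.0272, 0.4071]
ee_rot: [[-0.432, -0.902, 0.002], [-0.902, 0.432, 0.0], [-0.001, -0.002, -1.0]]
wrist_force: [0.6, 0.5, -2.4]
gripper_width: 0.152
gripper_force: 29.9
```

```bash
python3 -c "
from h import *
s=sense();print(s['gripper_width']*87,s['gripper_force'],s['wrist_force'],s['moment'])
pose=(s['tcp_pos'],np.array(s['ee_rot']))
cv2.imwrite('pics/w3.png',eyes.capture('wrist'));np.savez('w3.npz',p=pose[0],R=pose[1])
from fit import *
z=s['tcp_pos'][2]-.1635-.052+.016
print('cover',z,edgefit('wrist','pics/w3.png',pose,s['tcp_pos'][:2],.094,z,232))
go(.5,-.3373,.41,154.35)"
```

```text
13.203962778003765 29.935070872306824 [ 0.5959  0.534  -2.4286] [ 0.0835  0.0436 -0.0216]
cover 0.20764904108539095 (array([0.575 , 0.0282]), np.float64(0.00046522328877234703), np.int64(84), (array([0.5744, 0.027 , 0.0929]), np.float64(0.00022397067377363875)))
t 11.45 tcp [0.5726 0.0272 0.4079] yaw_y 154.44 turn units 0.019 then shift units [18.0009 -4.6153 -0.127 ]
```

View pics/w3.png

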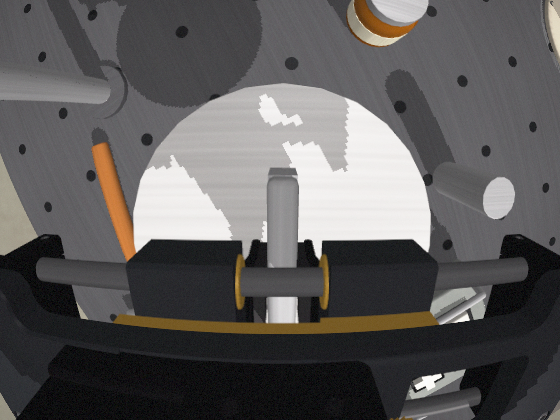

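Cover gripped level and lifted, with the bar at (283,250) between the fingers. The wrist and top estimates put the bowl at (0.499, -0.3376), within 1.5 mm.

jog_arm([
  [0.5,-0.13,0,0],
  [0.9,-0.23,0,0],
  [1,-0.26,0,0],
  [1,-0.26,0,0],
  [1,-0.26,0,0],
  [1,-0.26,0,0],
  [1,-0.26,0,0],
  [1,-0.26,0,0],
  [1,-0.26,0,0],
  [1,-0.26,0,0],
])

```text
time_s: 12.45
tcp_pos: [0.5342, -0.1655, 0.4042]
ee_rot: [[-0.433, -0.901, -0.003], [-0.901, 0.433, 0.0], [0.001, 0.003, -1.0]]
wrist_force: [0.1, -0.3, -3.2]
gripper_width: 0.155
gripper_force: 29.9
```

jog_arm([
  [1,-0.26,0,0],
  [1,-0.26,0,0],
  [1,-0.26,0,0],
  [1,-0.26,0,0],
  [1,-0.26,0,0],
  [1,-0.26,0,0],
  [0.9,-0.2,0,0],
  [0.7,-0.16,0,0],
  [0,0,0,0],
  [0,0,0,0],
])

```text
time_s: 13.45
tcp_pos: [0.5038, -0.3176, 0.4047]
ee_rot: [[-0.433, -0.901, -0.001], [-0.901, 0.433, 0.001], [-0.0, 0.001, -1.0]]
wrist_force: [-0.1, -0.6, -2.2]
gripper_width: 0.156
gripper_force: 29.9
```

```bash
python3 -c "
from h import *
s=sense();print(s['gripper_width']*87,s['gripper_force'],s['wrist_force'],s['moment'])
go(.499,-.3376,.392,154.35)"
```

```text
13.612411867650115 29.935202104970813 [-0.0536 -0.5865 -2.1517] [ 0.0957 -0.0001 -0.0008]
t 13.45 tcp [ 0.5038 -0.3176  0.4047] yaw_y 154.35 turn units 0.001 then shift units [ 1.0036 -0.2166  0.6341]
```

jog_arm([
  [0.5,-0.11,0,0],
  [0.5,-0.11,0,0],
  [0,0,0.5,0],
  [0,0,0.6,0],
  [0,0,0.5,0],
  [0,0,0,0],
  [0,0,0,0],
])

```text
time_s: 14.15
tcp_pos: [0.4999, -0.3369, 0.3728]
ee_rot: [[-0.431, -0.902, -0.001], [-0.902, 0.431, 0.0], [0.0, 0.001, -1.0]]
wrist_force: [-1.0, -0.1, -1.7]
gripper_width: 0.154
gripper_force: 29.9
```

```bash
python3 -c "
from h import *
for c in('side','top'): cv2.imwrite('pics/%s1.png'%c,eyes.capture(c))
a=cv2.imread('pics/side1.png')[90:220,290:430];b=cv2.imread('pics/top1.png')[180:310,350:490]
cv2.imwrite('pics/c1.png',cv2.resize(np.hstack([a,b]),None,fx=2.8,fy=2.8,interpolation=2))
go(.499,-.3376,.3553,154.35)"
```

```text
t 14.25 tcp [ 0.5    -0.3369  0.3738] yaw_y 154.45 turn units 0.022 then shift units [0.0512 0.0326 0.9248]
```

View pics/c1.png

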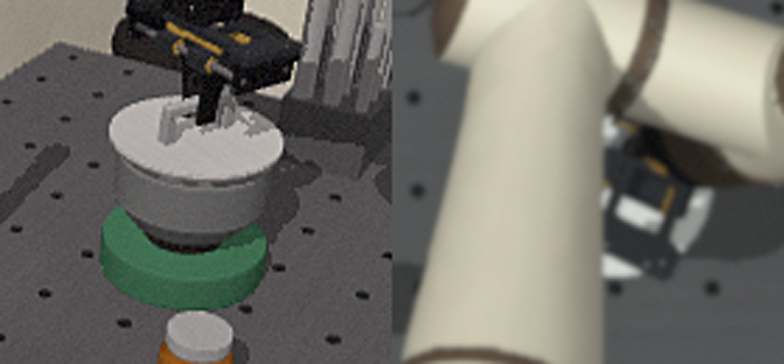

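The side view shows the cover hovering level and centred over the bowl. I'll lower it slowly and watch the force.

jog_arm([
  [0.05,0.03,0.15,0],
  [0,0,0.1,0],
  [0,0,0.1,0],
  [0,0,0.1,0],
  [0,0,0.1,0],
  [0,0,0.1,0],
  [0,0,0,0],
])

```text
time_s: 14.95
tcp_pos: [0.4987, -0.3376, 0.3599]
ee_rot: [[-0.432, -0.902, -0.001], [-0.902, 0.432, 0.0], [-0.0, 0.001, -1.0]]
wrist_force: [0.7, 0.5, -2.3]
gripper_width: 0.155
gripper_force: 29.9
```

jog_arm([
  [0,0,0.1,0],
  [0,0,0.08,0],
  [0,0,0.04,0],
  [0,0,0,0],
  [0,0,0,0],
])

```text
time_s: 15.45
tcp_pos: [0.4988, -0.3377, 0.356]
ee_rot: [[-0.432, -0.902, 0.0], [-0.902, 0.432, -0.0], [0.0, -0.0, -1.0]]
wrist_force: [-0.3, 0.2, -1.9]
gripper_width: 0.156
gripper_force: 29.9
```

jog_arm([
  [0,0,0.03,0],
  [0,0,0.03,0],
  [0,0,0,0],
])

```text
time_s: 15.75
tcp_pos: [0.4988, -0.3377, 0.3553]
ee_rot: [[-0.432, -0.902, 0.001], [-0.902, 0.432, -0.0], [0.0, -0.001, -1.0]]
wrist_force: [-0.0, 0.0, 0.3]
gripper_width: 0.155
gripper_force: 29.9
```

jog_arm([
  [0,0,0.03,0],
  [0,0,0,0],
  [0,0,0,0],
])

```text
time_s: 16.05
tcp_pos: [0.4987, -0.3376, 0.3553]
ee_rot: [[-0.431, -0.902, 0.001], [-0.902, 0.431, -0.001], [0.0, -0.001, -1.0]]
wrist_force: [-2.1, 1.7, 5.1]
gripper_width: 0.158
gripper_force: 29.9
```

Contact came at the expected seated height. Releasing.

jog_arm([
  [0,0,-0.02,0],
  [0,0,0,0],
  [0,0,0,0],
  [0,0,0,0],
  [0,0,0,0],
  [0,0,0,0],
  [0,0,0,0],
], grip=60)

```text
time_s: 16.75
tcp_pos: [0.4988, -0.3376, 0.3545]
ee_rot: [[-0.432, -0.902, -0.0], [-0.902, 0.432, -0.0], [0.0, -0.0, -1.0]]
wrist_force: [-0.0, -0.1, 0.3]
gripper_width: 0.662
gripper_force: 0.0
```

jog_arm([
  [0,0,-0.2,0],
  [0,0,-0.5,0],
  [0,0,-0.8,0],
  [0,0,-1,0],
  [0,0,-1,0],
  [0,0,-0.5,0],
  [0,0,0,0],
  [0,0,0,0],
])

```text
time_s: 17.55
tcp_pos: [0.4985, -0.3375, 0.4341]
ee_rot: [[-0.432, -0.902, -0.001], [-0.902, 0.432, 0.001], [-0.0, 0.001, -1.0]]
wrist_force: [-0.5, -0.7, 0.4]
gripper_width: 0.694
gripper_force: 0.0
```

```bash
python3 -c "
from fit import *
s=sense();print(s['gripper_width']*87,s['wrist_force'])
pose=(s['tcp_pos'],np.array(s['ee_rot']))
for c in('side','wrist'): cv2.imwrite('pics/%s2.png'%c,eyes.capture(c))
print(edgefit('wrist','pics/wrist2.png',pose,[.5,-.337],.094,.156,232))
a=cv2.imread('pics/side2.png')[90:220,290:430]
cv2.imwrite('pics/c2.png',np.hstack([cv2.resize(a,(420,390),interpolation=2),cv2.resize(cv2.imread('pics/wrist2.png'),(380,285))[:,:].copy() if 0 else cv2.copyMakeBorder(cv2.resize(cv2.imread('pics/wrist2.png'),(380,285)),0,105,0,0,0)]))
go(.434,.29,.4,180)"
```

```text
60.364334992465004 [-0.5382 -0.7237  0.3749]
(array([ 0.5011, -0.337 ]), np.float64(0.00048765799707350954), np.int64(100), (array([ 0.5008, -0.3378,  0.0933]), np.float64(0.0001554955065490092)))
t 17.65 tcp [ 0.4986 -0.3375  0.4333] yaw_y 154.41 turn units -5.582 then shift units [-31.3764   3.2252   1.6762]
```

View pics/c2.png

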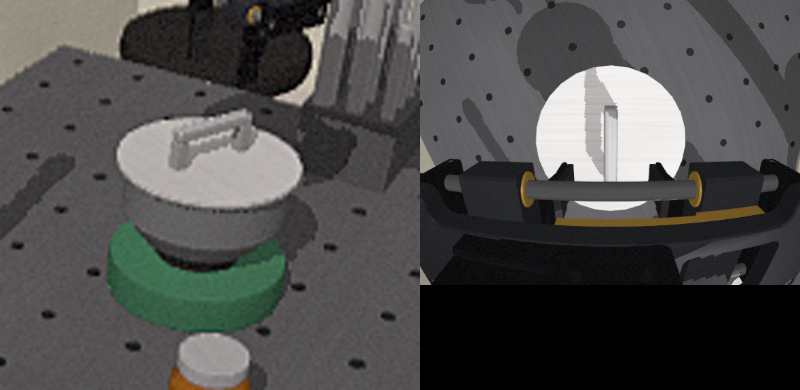

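The cover is seated level on the bowl in both views, and the fingers are clear of it. Next I close the gripper and move towards the console.

jog_arm([
  [0,0,0,-0.8],
  [0,0,0,-0.8],
  [0,0,0,-0.8],
  [0,0,0,-0.8],
  [0,0,0,-0.8],
  [0,0,0,-0.8],
  [0,0,0,-0.8],
  [0,0,0,-0.8],
], grip=0)

```text
time_s: 18.45
tcp_pos: [0.4988, -0.3376, 0.4332]
ee_rot: [[0.068, -0.998, -0.002], [-0.998, -0.068, 0.001], [-0.001, 0.002, -1.0]]
wrist_force: [0.2, -0.3, -0.9]
gripper_width: 0.055
gripper_force: 0.0
```

jog_arm([
  [-1,0,0,0],
  [-1,0,0,0],
  [-1,0,0,0],
  [-1,0,0,0],
  [-1,0,0,0],
  [-1,0,0,0],
  [-1,0,0,0],
  [-1,0,0,0],
  [-1,0,0,0],
  [-1,0,0,0],
])

```text
time_s: 19.45
tcp_pos: [0.4854, -0.1373, 0.4336]
ee_rot: [[0.065, -0.998, -0.002], [-0.998, -0.065, 0.0], [-0.0, 0.002, -1.0]]
wrist_force: [-0.3, -0.0, -0.1]
gripper_width: 0.006
gripper_force: 0.0
```

jog_arm([
  [-1,0,0,0],
  [-1,0,0,0],
  [-1,0,0,0],
  [-1,0,0,0],
  [-1,0,0,0],
  [-1,0,0,0],
  [-1,0,0,0],
  [-1,0,0,0],
  [-1,0,0,0],
  [-1,0,0,0],
])

```text
time_s: 20.45
tcp_pos: [0.4723, 0.0623, 0.4336]
ee_rot: [[0.066, -0.998, -0.002], [-0.998, -0.066, -0.001], [0.001, 0.002, -1.0]]
wrist_force: [0.1, 0.2, 1.1]
gripper_width: 0.007
gripper_force: 0.0
```

jog_arm([
  [-1,0,0.5,0],
  [-1,0,0.5,0],
  [-1,0,0.5,0],
  [-1,0,0.5,0],
  [-1,0,0.5,0],
  [-1,0,0.5,0],
  [-1,0,0,0],
  [-1,0,0,0],
  [0,0,0,0],
  [0,0,0,0],
])

```text
time_s: 21.45
tcp_pos: [0.4618, 0.2212, 0.3737]
ee_rot: [[0.066, -0.998, -0.002], [-0.998, -0.066, -0.001], [0.001, 0.002, -1.0]]
wrist_force: [-0.2, -0.0, -0.1]
gripper_width: 0.008
gripper_force: 0.0
```

Run:
```python
from h import *
s=sense();pose=(s['tcp_pos'],np.array(s['ee_rot']))
cv2.imwrite('pics/w4.png',eyes.capture('wrist'));np.savez('w4.npz',p=pose[0],R=pose[1])
print(s['gripper_width'])
eyes.capture('top')
for n in('key_square','key_cross','key_triangle','key_round'):
    for d in eyes.outline_of('wrist',n)[:2]:
        m=cv2.moments(d['mask'].astype(np.uint8),True);uv=[m['m10']/m['m00'],m['m01']/m['m00']]
        print(n,round(d['conf'],2),m['m00'],uv,plane('wrist',uv,.071,pose)[0])
go(.466,.324,.35,184)
```

```text
0.007936054246674441
t 21.75 tcp [0.4621 0.2205 0.3746] yaw_y -176.29 turn units -0.063 then shift units [-5.148  -0.5559  1.231 ]
```

View pics/w4.png

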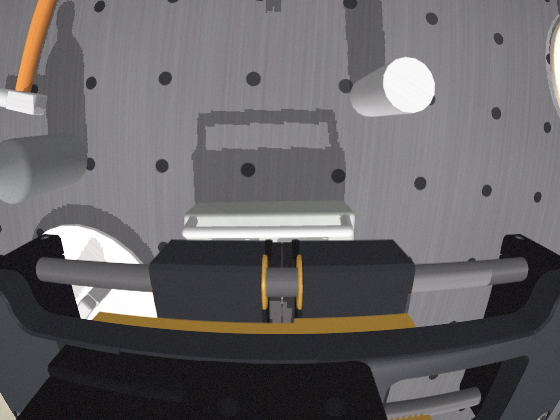

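The console is hidden behind the gripper: only its near rail shows, at (270,232), parallel to the tool. The camera looks back along tool +x, so I go past the console to look.

jog_arm([
  [-1,-0.05,0,0],
  [-1,-0.05,0,0],
  [-1,-0.05,0,0],
  [-1,-0.05,0,0],
  [-1,-0.05,0,0],
  [-1,-0.05,0,0],
  [-1,-0.05,0,0],
  [-1,-0.05,0,0],
  [0,0,0,0],
  [0,0,0,0],
])

```text
time_s: 22.75
tcp_pos: [0.4594, 0.382, 0.3741]
ee_rot: [[0.066, -0.998, -0.001], [-0.998, -0.066, -0.001], [0.001, 0.001, -1.0]]
wrist_force: [0.3, -0.1, 0.6]
gripper_width: 0.007
gripper_force: 0.0
```

Run:
```python
from h import *
s=sense();pose=(s['tcp_pos'],np.array(s['ee_rot']))
cv2.imwrite('pics/w5.png',eyes.capture('wrist'));np.savez('w5.npz',p=pose[0],R=pose[1])
for n in('key_square','key_cross','key_triangle','key_round'):
    for d in eyes.outline_of('wrist',n)[:2]:
        m=cv2.moments(d['mask'].astype(np.uint8),True);uv=[m['m10']/m['m00'],m['m01']/m['m00']]
        print(n,round(d['conf'],2),m['m00'],uv,plane('wrist',uv,.071,pose)[0])
go(.435,.2895,.35,184)
```

```text
key_square 0.84 1556.0 [315.21529562982005, 99.5668380462725] [0.4385 0.2867 0.071 ]
key_triangle 0.59 1074.0 [316.0446927374302, 176.05959031657355] [0.4324 0.3534 0.071 ]
key_round 0.66 1299.0 [238.18398768283294, 101.08698999230177] [0.5043 0.2923 0.071 ]
t 23.0 tcp [0.4596 0.3807 0.3747] yaw_y -176.28 turn units -0.062 then shift units [4.4628 1.5456 1.2365]
```

View pics/w5.png

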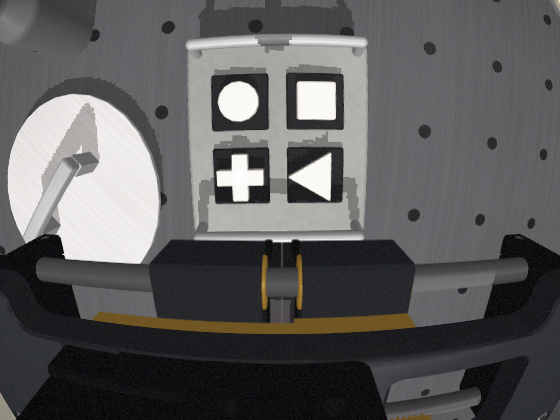

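The wrist view shows round (238,101), square (316,100), cross (240,177) and triangle (314,177). The fitted console pose is centre (0.4667, 0.324), yaw 4.3°. That gives square (.4353,.2875), cross (.498,.3605) and triangle (.4303,.3553).

jog_arm([
  [0.91,0.31,0,0],
  [0.91,0.31,0.5,0],
  [0.91,0.31,1,0],
  [0.91,0.31,1,0],
  [0.91,0.3,1,0],
  [0,0,1,0],
  [0,0,0.5,0],
  [0,0,0,0],
  [0,0,0,0],
])

```text
time_s: 23.9
tcp_pos: [0.4352, 0.289, 0.2752]
ee_rot: [[0.066, -0.998, 0.001], [-0.998, -0.066, 0.001], [-0.001, -0.001, -1.0]]
wrist_force: [0.6, 0.3, -0.1]
gripper_width: 0.006
gripper_force: 0.0
```

```bash
python3 -c "
from h import *
go(.4353,.2875,.2465)"
```

```text
t 23.9 tcp [0.4352 0.289  0.2752] yaw_y -176.22 turn units 0 then shift units [0.0755 0.0029 1.4356]
```

jog_arm([
  [0.07,0,0.4,0],
  [0,0,0.4,0],
  [0,0,0.3,0],
  [0,0,0.15,0],
  [0,0,0.15,0],
  [0,0,0.05,0],
  [0,0,0,0],
  [0,0,0,0],
])

```text
time_s: 24.7
tcp_pos: [0.4347, 0.2872, 0.2475]
ee_rot: [[0.066, -0.998, 0.0], [-0.998, -0.066, -0.0], [0.0, -0.0, -1.0]]
wrist_force: [-5.7, -1.3, 12.6]
gripper_width: 0.008
gripper_force: 7.0
```

jog_arm([
  [0,0,-0.3,0],
  [0,0,-0.6,0],
  [0,0,-0.6,0],
  [-0.86,-0.85,0,0],
  [-0.86,-0.85,0,0],
  [-0.86,-0.85,0,0],
  [-0.86,-0.84,0,0],
  [0,0,0,0],
  [0,0,0,0],
])

```text
time_s: 25.6
tcp_pos: [0.498, 0.3602, 0.2754]
ee_rot: [[0.065, -0.998, -0.001], [-0.998, -0.065, -0.0], [0.0, 0.001, -1.0]]
wrist_force: [0.1, 0.3, -0.2]
gripper_width: 0.008
gripper_force: 0.0
```

```bash
python3 -c "
from h import *
print(sense()['wrist_force'])
go(.498,.3605,.2465)"
```

```text
[ 0.056   0.3125 -0.2356]
t 25.6 tcp [0.498  0.3602 0.2754] yaw_y -176.26 turn units 0 then shift units [-0.0173 -0.0024  1.446 ]
```

jog_arm([
  [0,0,0.4,0],
  [0,0,0.4,0],
  [0,0,0.3,0],
  [0,0,0.15,0],
  [0,0,0.15,0],
  [0,0,0.06,0],
  [0,0,0,0],
  [0,0,0,0],
])

```text
time_s: 26.4
tcp_pos: [0.4976, 0.3597, 0.2476]
ee_rot: [[0.066, -0.998, -0.001], [-0.998, -0.066, -0.001], [0.001, 0.001, -1.0]]
wrist_force: [-5.1, -3.0, 8.1]
gripper_width: 0.004
gripper_force: 4.2
```

jog_arm([
  [0,0,-0.3,0],
  [0,0,-0.6,0],
  [0,0,-0.6,0],
  [0.86,0.85,0,0],
  [0.86,0.85,0,0],
  [0.86,0.85,0,0],
  [0.86,0.85,0,0],
  [0,0,0,0],
  [0,0,0,0],
])

```text
time_s: 27.3
tcp_pos: [0.435, 0.2874, 0.2775]
ee_rot: [[0.066, -0.998, 0.002], [-0.998, -0.066, 0.002], [-0.002, -0.002, -1.0]]
wrist_force: [1.3, 0.4, -0.8]
gripper_width: 0.002
gripper_force: 0.0
```

jog_arm([
  [0,0,0.4,0],
  [0,0,0.4,0],
  [0,0,0.3,0],
  [0,0,0.2,0],
  [0,0,0.15,0],
  [0,0,0.07,0],
  [0,0,0,0],
  [0,0,0,0],
])

```text
time_s: 28.1
tcp_pos: [0.4346, 0.2872, 0.2475]
ee_rot: [[0.066, -0.998, 0.0], [-0.998, -0.066, -0.0], [0.0, -0.0, -1.0]]
wrist_force: [-4.7, -1.4, 13.2]
gripper_width: 0.005
gripper_force: 6.0
```

jog_arm([
  [0,0,-0.3,0],
  [0,0,-0.6,0],
  [0,0,-0.6,0],
  [0,0,0,0],
])

```text
time_s: 28.5
tcp_pos: [0.4352, 0.2875, 0.2779]
ee_rot: [[0.066, -0.998, 0.003], [-0.998, -0.066, 0.003], [-0.003, -0.003, -1.0]]
wrist_force: [-0.1, 1.2, -0.4]
gripper_width: 0.007
gripper_force: 0.0
```

```bash
python3 -c "
from h import *
go(.4303,.3553,.2465)"
```

```text
t 28.5 tcp [0.4352 0.2875 0.2779] yaw_y -176.22 turn units 0 then shift units [-3.3922  0.0243  1.5786]
```

jog_arm([
  [-0.85,0,0,0],
  [-0.85,0,0,0],
  [-0.85,0,0,0],
  [-0.84,0.02,0,0],
  [0,0,0,0],
  [0,0,0,0],
])

```text
time_s: 29.1
tcp_pos: [0.4295, 0.3555, 0.2754]
ee_rot: [[0.067, -0.998, -0.001], [-0.998, -0.067, -0.001], [0.001, 0.001, -1.0]]
wrist_force: [0.5, 0.0, 0.6]
gripper_width: 0.006
gripper_force: 0.0
```

```bash
python3 -c "
from h import *
go(.4303,.3553,.246)"
```

```text
t 29.1 tcp [0.4295 0.3555 0.2754] yaw_y -176.18 turn units 0 then shift units [ 0.0101 -0.0416  1.4699]
```

jog_arm([
  [0,-0.04,0.4,0],
  [0,0,0.4,0],
  [0,0,0.3,0],
  [0,0,0.2,0],
  [0,0,0.12,0],
  [0,0,0.07,0],
  [0,0,0,0],
  [0,0,0,0],
])

```text
time_s: 29.9
tcp_pos: [0.4304, 0.3542, 0.2476]
ee_rot: [[0.066, -0.998, -0.0], [-0.998, -0.066, -0.001], [0.001, 0.001, -1.0]]
wrist_force: [-4.3, -2.9, 10.8]
gripper_width: 0.006
gripper_force: 5.2
```

jog_arm([
  [0,0,-0.3,0],
  [0,0,-0.6,0],
  [0,0,-1,0],
  [0,0,-1,0],
  [0,0,-1,0],
  [0,0,-1,0],
  [0,0,-1,0],
  [0,0,0,0],
  [0,0,0,0],
])

```text
time_s: 30.8
tcp_pos: [0.4305, 0.3547, 0.3645]
ee_rot: [[0.065, -0.998, 0.0], [-0.998, -0.065, 0.001], [-0.001, -0.001, -1.0]]
wrist_force: [-0.3, 0.3, -0.4]
gripper_width: 0.006
gripper_force: 0.0
```

```bash
python3 -c "
from h import *
print(sense()['wrist_force'])
im=eyes.capture('side');cv2.imwrite('pics/s9.png',im)
for n in('cover','bottle','jar','stub','hammer'): print(n,[(d['centre'],round(d['conf'],2)) for d in eyes.spot_in('side',n)][:2])"
```

```text
[-0.3436  0.3421 -0.3991]
cover [([0.6993, 0.413, 0.02], 0.93), ([0.4347, 0.2903, 0.0742], 0.64)]
bottle [([0.7271, 0.2077, 0.1232], 0.72)]
jar [([0.377, -0.0888, 0.0631], 0.7)]
stub [([0.3638, 0.1274, 0.0796], 0.6)]
hammer [([0.5037, 0.2993, 0.071], 0.44)]
```

View pics/s9.png

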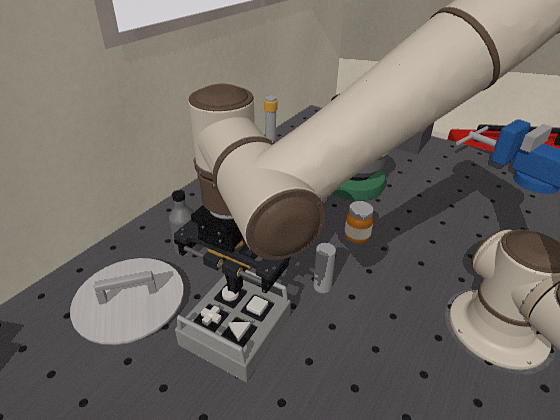

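The side view shows the arm clear above the console, all keys up, and the bottle, jar and stub where they were. All four presses bottomed at 8–13 N. Handing in.

```bash
python3 -c "
from station import r
print(r.finish_job())"
```

```text
the job is handed in; nothing more can be done
None
```

The cover is seated level on the bowl and released, and I then pressed square, cross, square, triangle in order (each bottomed at 8–13 N, round key untouched); the job was handed in at about 31 s, with no verdict returned and the cover and hammer not visible in the last check picture.

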